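Refit the warmer's dial knobs after cleaning

TASK

The coffee warmer's dial knobs were taken off for cleaning and lie in the drawer of the black unit. Open the drawer, fit every knob you find there onto the shaft whose collar has its colour, pointer line towards the collar's white tick, and push it down until it snaps fully home; then put the cleaning brush and the box of cleaning tablets away in the drawer and shut the drawer completely. Leave everything else on the counter where it stands.

Things in the scene. Friction and masses are not known exactly. Their poses are not given: they have to be found in the camera images.
- knob_red: red dial knob, 80 g, may be absent: skirt 76 mm across, 8 mm thick; on it a bar grip 60 mm long, 26 wide, 32 high (40 in all). Origin: centre of underside, on the bore's axis; z up; x along the bar to its pointer end (white line on top from middle to +x end). D bore from below: 16 mm across, 30 deep, flat on the +x side 4.5 mm off axis; catch groove on the -x side. Starts upright in the drawer
- shaft_red: fixed upright steel D-shaft for the red knob on the warmer's deck; does not turn. Origin on its axis, 50 mm above the counter, under a red collar 90 mm across, 3 thick. x points to the shaft's flat, shown also by a white tick on the collar's rim. Shaft 14 mm across, flat 3.5 mm off axis, 28 mm tall above the collar, last 4 mm tapered to 9 across. Three shafts in a row 95 mm apart, any colour order
- red_seat (a point): middle of the red collar's top face, where the red knob's underside centre ends; axes as the shaft's. About 1 mm play all round, 0.15 rad in yaw. A sprung nub on the shaft stops the knob about 14 mm above the collar; a push of about 6 to 10 N snaps it over, and it then rests flat on the collar. If its knob is absent the shaft stays bare
- knob_blue: blue dial knob, 80 g, may be absent: skirt 76 mm across, 8 mm thick; on it a bar grip 60 mm long, 26 wide, 32 high (40 in all). Origin: centre of underside, on the bore's axis; z up; x along the bar to its pointer end (white line on top from middle to +x end). D bore from below: 16 mm across, 30 deep, flat on the +x side 4.5 mm off axis; catch groove on the -x side. Starts upright in the drawer
- shaft_blue: fixed upright steel D-shaft for the blue knob on the warmer's deck; does not turn. Origin on its axis, 50 mm above the counter, under a blue collar 90 mm across, 3 thick. x points to the shaft's flat, shown also by a white tick on the collar's rim. Shaft 14 mm across, flat 3.5 mm off axis, 28 mm tall above the collar, last 4 mm tapered to 9 across. Three shafts in a row 95 mm apart, any colour order
- blue_seat (a point): middle of the blue collar's top face, where the blue knob's underside centre ends; axes as the shaft's. About 1 mm play all round, 0.15 rad in yaw. A sprung nub on the shaft stops the knob about 14 mm above the collar; a push of about 6 to 10 N snaps it over, and it then rests flat on the collar. If its knob is absent the shaft stays bare
- knob_yellow: yellow dial knob, 80 g, may be absent: skirt 76 mm across, 8 mm thick; on it a bar grip 60 mm long, 26 wide, 32 high (40 in all). Origin: centre of underside, on the bore's axis; z up; x along the bar to its pointer end (white line on top from middle to +x end). D bore from below: 16 mm across, 30 deep, flat on the +x side 4.5 mm off axis; catch groove on the -x side. Starts upright in the drawer
- shaft_yellow: fixed upright steel D-shaft for the yellow knob on the warmer's deck; does not turn. Origin on its axis, 50 mm above the counter, under a yellow collar 90 mm across, 3 thick. x points to the shaft's flat, shown also by a white tick on the collar's rim. Shaft 14 mm across, flat 3.5 mm off axis, 28 mm tall above the collar, last 4 mm tapered to 9 across. Three shafts in a row 95 mm apart, any colour order
- yellow_seat (a point): middle of the yellow collar's top face, where the yellow knob's underside centre ends; axes as the shaft's. About 1 mm play all round, 0.15 rad in yaw. A sprung nub on the shaft stops the knob about 14 mm above the collar; a push of about 6 to 10 N snaps it over, and it then rests flat on the collar. If its knob is absent the shaft stays bare
- warmer: fixed white coffee warmer, 305 x 300 mm and 50 mm high, on the counter. Origin on the counter, 235 mm behind the middle of its front face; -x points to its front; the shafts stand 45 mm behind the front edge. Carafe and jug stand on two black plates farther back
- unit: fixed black drawer unit on the counter, 290 mm deep, 320 mm wide, 90 mm high, one drawer, a fixed wooden box and jar on its top at the back. Origin: centre of its underside; -x points to its front, towards which the drawer slides out. May stand left or right of the warmer
- unit_drawer0 (a joint): how far the drawer is pulled out, m: 0 shut, about 0.205 at the stop. It slides with about 1 N of friction. It may start slightly open, up to 0.02
- unit_drawer0_handle (a point): middle of the drawer's handle, a steel bar 11 mm thick and 120 mm long, across the drawer (along its y), 35 mm in front of the drawer's front, 52 mm above the counter. Can be pinched from above; moves with the drawer
- drawer_floor (a point): middle of the drawer's inner floor, 22 mm above the counter; inside the drawer is 245 mm (x) by 278 mm (y), its side walls 46 mm deep; the unit leaves 56 mm of height over the floor. Axes: x to the back of the unit, z up. Moves with the drawer
- brush: cleaning brush lying on top of the drawer unit near its front (90 mm above the counter), across it, 150 mm long, 70 g: wooden handle 24 mm wide and 22 mm high, head (last 50 mm at +x) 36 mm wide and 26 mm high. Origin: middle of its length, on its underside; x along it to the head, z up. Grip the handle across its width near the origin, 10 mm towards -x
- tablets: small box of cleaning tablets on the counter in front of the warmer, 60 mm long (x), 44 wide (y), 36 tall, 120 g, white with a green lid. Origin: centre of its underside; z up
- carafe: brown coffee carafe, 110 mm across, 130 mm tall, on a warmer plate. Origin: centre of its underside. A bystander
- jug: metal milk jug, 84 mm across, 100 mm tall, on a warmer plate. Origin: centre of its underside. A bystander
- mug_left: white mug, 90 mm tall, on the counter at one side. Origin: centre of its underside. A bystander
- mug_right: blue mug, 90 mm tall, on the counter at the other side. Origin: centre of its underside. A bystander
- saucer: white saucer, 100 mm across, 16 mm high, on the counter near the robot. Origin: centre of its underside. A bystander
- syrup: brown bottle, 60 mm across, 130 mm tall, on the counter beside the unit or the warmer. Origin: centre of its underside. A bystander
- cocoa: green can, 72 mm across, 100 mm tall, on the counter beside the unit or the warmer. Origin: centre of its underside. A bystander
Things that resemble listed ones, but are neither listed nor needed, are in the scene too. Of the things like the tablets, leave any that is blue or orange; of the rest the smaller one is meant.

How it is judged (in metres and radians):
On the way, in this order (a step that is already met when the one before it is completed fails the run):
1. the drawer is pulled open, at least 100 mm (value of joint unit_drawer0 above 0.1 m), for 0.2 s.
2. every knob present sits on the shaft of its colour, snapped home (z of knob_red in the frame of red_seat between -0.004 and 0.004 m and horizontal distance between knob_red and red_seat below 0.004 m and angle between each of knob_red, knob_blue, knob_yellow's own z axis and vertical below 0.12 rad and angle between the x axis of knob_red and the x axis of shaft_red, either way round below 0.3 rad and z of knob_blue in the frame of blue_seat between -0.004 and 0.004 m and horizontal distance between knob_blue and blue_seat below 0.004 m and angle between the x axis of knob_blue and the x axis of shaft_blue, either way round below 0.3 rad and z of knob_yellow in the frame of yellow_seat between -0.004 and 0.004 m and horizontal distance between knob_yellow and yellow_seat below 0.004 m and angle between the x axis of knob_yellow and the x axis of shaft_yellow, either way round below 0.3 rad), for 0.2 s.
At the end, for the whole second after the job is handed in: every knob present is snapped home on the shaft of its own colour (underside within 4 mm of the collar, centred within 4 mm, upright, pointer towards the tick within 0.3 rad), the brush and the tablet box lie in the drawer, the drawer is shut to within 12 mm, all at rest (all of step 2 and x of brush in the frame of drawer_floor between -0.12 and 0.12 m and y of brush in the frame of drawer_floor between -0.137 and 0.137 m and x of tablets in the frame of drawer_floor between -0.12 and 0.12 m and y of tablets in the frame of drawer_floor between -0.137 and 0.137 m and z of brush in the frame of drawer_floor between -0.01 and 0.045 m and z of tablets in the frame of drawer_floor between -0.01 and 0.045 m and value of joint unit_drawer0 below 0.012 m and linear speed of each of knob_red, knob_blue, knob_yellow, brush, tablets below 0.02 m/s); the robot touches nothing.
It fails at once if a bystander (carafe, jug, mugs, saucer, syrup, cocoa) is shifted more than 50 mm or knocked over (distance of any of carafe, jug, mug_left, mug_right, saucer, syrup, cocoa from where it was at the start of the episode above 0.05 m or angle between any of carafe, jug, mug_left, mug_right, saucer, syrup, cocoa's own z axis and vertical above 0.6 rad).
Of knob_red, knob_blue, knob_yellow only 2 to 3 are there at a start; the rules pass over those that are not, and their reading is None.
At some moment in a run one of tablets, knob_red, knob_blue, knob_yellow may be knocked a few centimetres aside while the robot is not near it.
It also fails if it takes over 208 s, if anything falls off the work surface, if the arm or the gripper's body presses on something with over 40 N, if the wrist force passes 120 N, or if a joint passes its speed limit or range.

ROBOT

A 7-joint arm with a two-finger parallel gripper is mounted at the origin on the work surface. World frame = base frame: x ahead of the robot, y to its left, z up, the work surface at z = 0. Lengths are in mm, angles in rad, forces in N, time in s.
With the tool pointing down it reaches from about 400 to 875 mm from the base axis. Payload 4.4 kg.
Tool frame: the origin (TCP) lies at the very end of the fingers, on their centre line; the grasp point (between the pads) lies 19 mm behind it; z points along the fingers, y is the direction in which the jaws open and shut (so a half turn about z gives the same grasp; the last joint's range is limited). The gripper opens to 85 mm and grips with 20 to 120 N. Pads are 22 mm wide; open, the fingers measure 114 mm over their backs; the gripper's body (76 mm by 85 mm) begins 54 mm behind the grasp point. The pads swing forward as they close: fully open they stand 13 mm farther back than shut.
Start: joints at [-1.171, 0.628, 0.038, 1.517, -0.027, 0.996, -0.02], TCP at [291.919, 580.776, 231.313] pointing down, gripper open.
Joint ranges: [-3.06, 3.06], [-0.37, 2.12], [-1.25, 1.32], [0.18, 2.47], [-1.1, 4.24], [0.23, 1.98], [-2.94, 2.94]. Speed limits (rad/s): [2.57, 2.57, 3.14, 3.14, 3.14, 3.14, 3.14].

INTERFACE

Orientations are given as a unit quaternion [x, y, z, w].
In Python, from station import monitor, cams, r, models gives the robot as it stands. The module is installed in compiled form; this text tells all that it offers.
- The arm moves only by the tool drive_tool, never from a script. Its argument "rows" is a list of rows, each a list of 4 numbers: the shift along the tool's x, y, z in mm, then the turn about the tool's z in rad. A call has 1 to 12 rows; each row shifts and turns the commanded pose from where the row before left it, along the tool's axes as they then stand; what a row does not reach is not made up. A row lasts 1/8 s, in which the tool goes at most 62.5 mm and 10.7 degrees, less where a joint would pass 70% of its speed; a pose out of reach is approached as far as the arm can. A call is refused whole if a number of a shift passes 62.5 or a number of a turn 0.188, either way. A call with a gripper value outside its range is refused whole. "jaw" is the closure, from 0 (fully open) to 1 (shut), set as the call begins (left out, the last holds). The fingers move at their own pace and stop on an object; "newtons" is the grip in N (left out, the last holds). Time passes only in rows, so rows that do not move let the fingers close. It gives the time, the measured TCP pose, the force and the opening at its end, in the units of the state.
- monitor.observe(): the state, without advancing time (a new reading comes with each control period).
- cams.grab_frame(name): name is "scene" or "side" or "wrist"; returns a dict with "img" (384x512x3 uint8, red, green, blue), "z_map" (384x512 float32, mm along the optical axis (not along the pixel's ray), 0 where there is no reading), "vertical_fov" (degrees; the focal length in pixels is half the picture's height over the tangent of half this angle, whatever the lens; pixels are square), "cx", "cy" (the principal point, pixels), "rvec" (rotation vector, rad) and "tvec" (3), from world to camera coordinates, as OpenCV has them. Camera axes: x right, y down, z forward; pixel columns grow to the right and rows downward; lengths in mm; the calibration is good to about 2 mm. A picture is of the moment at which its call begins.
- r.sign_off(): hands the job in, once; it reports no verdict.
Trained networks look in a picture, given as the dict that the camera call returned (one of the last four; its "shot" number tells which), for a name from the list of things; names that differ only in an ending like _2 or _b are one class to them, and where a whole thing is asked for, a point or a joint stands for the part that bears it (a point fixed in the world has none). Each returns a list of dicts, best first, with "confidence" (0 to 1); they miss things now and then, are a little off and sometimes report something else, mostly with a low value. They report only what shows in the picture. A call takes as long as a camera call. They do not tell look-alikes from the thing itself.
- models.look_for(picture, name): "position" ([x, y, z] in mm, in the coordinates of the camera as it stood for that picture, good to about 4 mm: the middle of the surface that is visible of it).
- models.masks_of(picture, name): "pixels" (384x512 bool, what is visible of it).
- models.pinpoint(picture, name): "position" ([x, y, z] in mm, in the coordinates of the camera as it stood for that picture, good to about 4 mm: a listed point, or the origin of a listed thing).
The state is a dict: "time": time; "joints": joint angles; "qvel": joint speeds; "joint_efforts": joint torques, N m; "tool_pos": TCP position; "tool_rot": TCP orientation; "contact_force": force on the tool from outside, world axes, zero at the start; "torque": the same for the moment, N m; "gripper_width": finger opening in mm.
Only numpy, scipy, OpenCV 4.12 (cv2) and the standard library are available. Lean on these libraries where they do the work, as an engineer would, in place of code of your own. Each camera call takes 0.05 s, during which the arm holds its last target.

## Working session

There is one attempt and no reset: what is moved stays moved. The work goes in short steps, Python scripts to look and compute and a tool call to move; the robot and the scene stay as the last step left them, time stands still between calls to the robot, and variables do not carry over. Pictures are saved under pics/ and viewed, and the job is handed in when it is done.

Besides the shell and the picture viewer there is one more tool, called after "Call:" as name(argument=value, ...) on one line, values as JSON. drive_tool: Moves the arm, as the interface text tells. Its arguments: {"type":"object","properties":{"rows":{"type":"array","items":{"type":"array","items":{"type":"number"}}},"jaw":{"type":"number"},"newtons":{"type":"number"}},"required":["rows"]}

```bash
ls; mkdir -p pics; cat > h.py <<'E'
import numpy as np, cv2
from scipy.spatial.transform import Rotation as R
from station import monitor, cams, r, models
def grab(n,save=None):
    p=cams.grab_frame(n)
    if save: cv2.imwrite('pics/%s.png'%save, cv2.cvtColor(p['img'],cv2.COLOR_RGB2BGR))
    return p
def ext(p):
    Rm=R.from_rotvec(np.ravel(p['rvec'])).as_matrix(); return Rm,np.ravel(p['tvec'])
def toW(p,c):
    Rm,t=ext(p); return (np.asarray(c)-t)@Rm
def foc(p): return 192/np.tan(np.radians(p['vertical_fov'])/2)
def cloud(p):
    f=foc(p); v,u=np.mgrid[0:384,0:512]; z=p['z_map']
    c=np.stack([(u-p['cx'])*z/f,(v-p['cy'])*z/f,z],-1).astype(float)
    w=toW(p,c); w[z==0]=np.nan; return w
def proj(p,w):
    Rm,t=ext(p); c=np.asarray(w)@Rm.T+t; f=foc(p)
    return np.stack([c[...,0]*f/c[...,2]+p['cx'],c[...,1]*f/c[...,2]+p['cy']],-1)
def st():
    s=monitor.observe(); print('t',round(s['time'],2),'tcp',np.round(s['tool_pos'],1),'q',np.round(s['tool_rot'],3),'F',np.round(s['contact_force'],1),'w',round(s['gripper_width'],1),'J',np.round(s['joints'],2)); return s
E
python3 - <<'E'
from h import *
s=st(); print(R.from_quat(s['tool_rot']).as_matrix().round(3))
for n in ['scene','side','wrist']:
    p=grab(n,n+'0'); print(n,p['vertical_fov'],p['cx'],p['cy'],toW(p,[0,0,0]).round())
E
```

```text
pics
t 0.0 tcp [291.6 580.2 230.4] q [ 0.231  0.973 -0.001 -0.   ] F [ 0.6 -0.4 -0. ] w 85.5 J [-1.17  0.63  0.04  1.52 -0.03  1.   -0.02]
[[-0.893  0.449 -0.001]
 [ 0.449  0.893 -0.002]
 [-0.    -0.002 -1.   ]]
scene 54.19973969548256 258.28908054609946 189.36499356637685 [ 950.  701. 1034.]
side 44.23265740430569 246.87195768377666 190.88851232233114 [  365. -1139.  1496.]
wrist 70.42957033391623 253.9523790894643 194.4390398614091 [232. 610. 374.]
```

View pics/scene0.png

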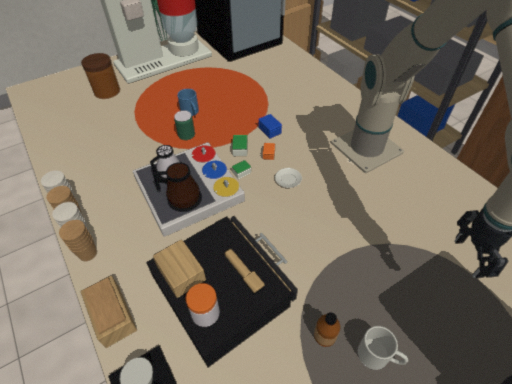

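View pics/side0.png

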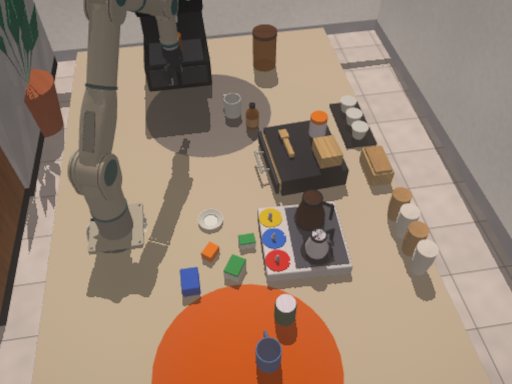

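View pics/wrist0.png

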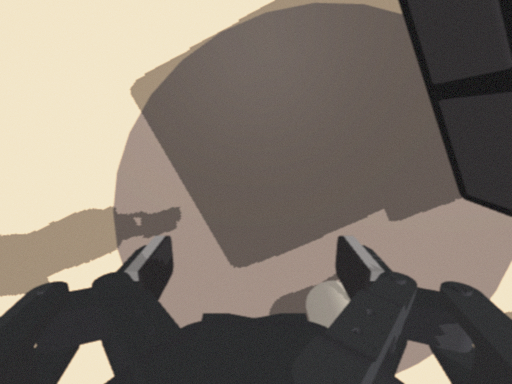

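The scene view shows the unit around (220,285) with its handle at (270,247). The brush is at (243,270). Yellow, blue and red collars are at (226,187), (214,170) and (204,153). The smaller green-lidded box is at (241,168) and the larger one at (240,145).

```bash
python3 - <<'E'
from h import *
P={n:grab(n) for n in ['scene','side']}
for n,p in P.items():
    for nm in ['unit_drawer0_handle','drawer_floor','unit','warmer','brush','tablets','shaft_red','shaft_blue','shaft_yellow','red_seat','blue_seat','yellow_seat','mug_left','mug_right','saucer','syrup','cocoa','carafe','jug']:
        print(n,nm,[(toW(p,d['position']).round(0).tolist(),round(d['confidence'],2)) for d in models.pinpoint(p,nm)][:3])
np.savez('f0.npz',**{n+k:p[k] for n,p in P.items() for k in ['img','z_map','rvec','tvec','vertical_fov','cx','cy']})
p=P['scene']; c=cloud(p)
# handle, brush, tablets masks
for nm in ['brush','tablets']:
    for n,p in P.items():
        for d in models.masks_of(p,nm)[:3]:
            m=d['pixels']; w=cloud(p)[m]; w=w[~np.isnan(w[:,0])]
            top=w[w[:,2]>np.percentile(w[:,2],90)-8]
            rr=cv2.minAreaRect(top[:,:2].astype(np.float32))
            print(n,nm,round(d['confidence'],2),m.sum(),'z',np.percentile(w[:,2],[5,50,95]).round(0),np.round(rr[0]),np.round(rr[1]),round(rr[2]))
E
```

```text
scene unit_drawer0_handle [([592.0, 207.0, 53.0], 0.98)]
scene drawer_floor []
scene unit [([782.0, 218.0, 1.0], 0.73), ([588.0, -179.0, 55.0], 0.32)]
scene warmer [([775.0, -191.0, -1.0], 0.65), ([583.0, -275.0, 53.0], 0.65)]
scene brush [([716.0, 246.0, 93.0], 0.82)]
scene tablets [([428.0, -267.0, -2.0], 0.84), ([782.0, 218.0, 0.0], 0.71), ([348.0, -178.0, -2.0], 0.63)]
scene shaft_red [([584.0, -275.0, 51.0], 0.74)]
scene shaft_blue [([589.0, -180.0, 49.0], 0.61)]
scene shaft_yellow [([592.0, -86.0, 48.0], 0.94)]
scene red_seat [([584.0, -275.0, 48.0], 0.9), ([585.0, -181.0, 53.0], 0.3)]
scene blue_seat [([594.0, -89.0, 53.0], 0.4)]
scene yellow_seat [([594.0, -89.0, 54.0], 0.93)]
scene mug_left [([534.0, 597.0, -0.0], 0.98), ([583.0, -276.0, 51.0], 0.53), ([774.0, -191.0, -2.0], 0.47)]
scene mug_right [([491.0, -601.0, -2.0], 0.58)]
scene saucer [([359.0, -29.0, -4.0], 0.89)]
scene syrup [([611.0, 492.0, 4.0], 0.55)]
scene cocoa [([567.0, -462.0, -0.0], 0.64), ([587.0, -180.0, 49.0], 0.51)]
scene carafe [([732.0, -117.0, 52.0], 0.58)]
scene jug [([725.0, -263.0, 54.0], 0.82)]
si
[... 1048 characters left out ...]
487.0, -0.0], 0.7)]
side cocoa [([566.0, -465.0, 1.0], 0.94)]
side carafe [([735.0, -115.0, 54.0], 0.71), ([488.0, -154.0, -1.0], 0.57)]
side jug [([722.0, -258.0, 59.0], 0.94)]
scene brush 0.77 530 z [ 99. 112. 117.] [721. 251.] [ 35. 146.] 4
side brush 0.49 186 z [ 99. 113. 121.] [717. 242.] [ 36. 146.] 5
scene tablets 0.86 385 z [ 9. 46. 53.] [ 269. -293.] [89. 63.] 85
scene tablets 0.84 299 z [10. 43. 48.] [ 429. -262.] [82. 54.] 55
scene tablets 0.78 173 z [ 6. 33. 38.] [ 349. -176.] [60. 39.] 56
side tablets 0.85 436 z [20. 52. 58.] [ 265. -299.] [60. 82.] 3
side tablets 0.75 419 z [15. 46. 52.] [ 426. -266.] [78. 56.] 56
side tablets 0.73 234 z [ 9. 36. 42.] [ 345. -182.] [59. 46.] 49
```

```bash
python3 - <<'E'
import cv2
i=cv2.imread('pics/scene0.png')
cv2.imwrite('pics/crop0.png',cv2.resize(i[120:320,130:330],(800,600) if 0 else (600,600),interpolation=cv2.INTER_CUBIC))
i=cv2.imread('pics/side0.png')
cv2.imwrite('pics/crop1.png',cv2.resize(i[90:290,170:370],(600,600),interpolation=cv2.INTER_CUBIC))
E
```

```text
(no output)
```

View pics/crop0.png

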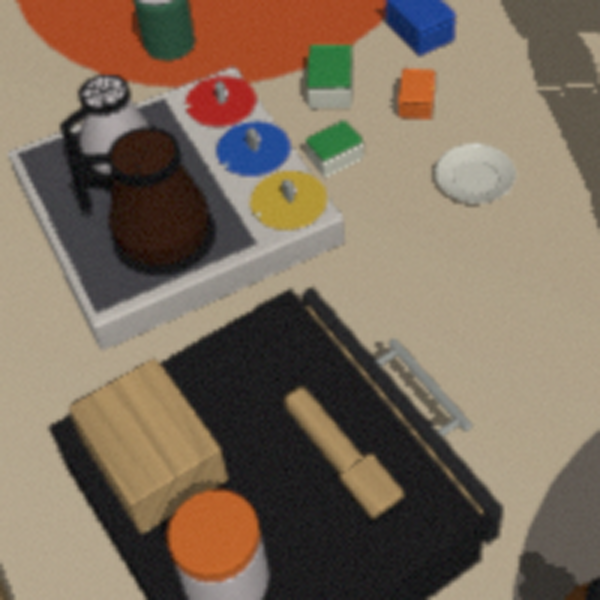

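View pics/crop1.png

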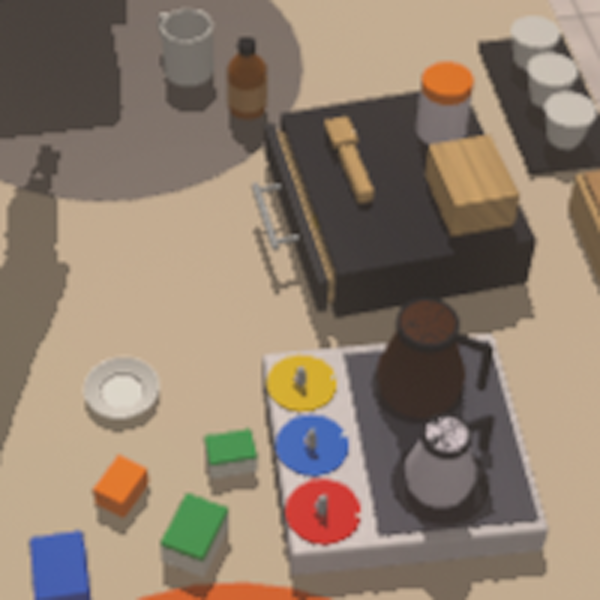

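```bash
cat > m.py <<'E'
from h import *
f=np.load('f0.npz')
def fr(n): return {k:(f[n+k] if f[n+k].ndim else float(f[n+k])) for k in ['img','z_map','rvec','tvec','vertical_fov','cx','cy']}
E
python3 - <<'E'
from m import *
for n in ['scene','side']:
    p=fr(n); c=cloud(p); img=p['img']; hsv=cv2.cvtColor(img,cv2.COLOR_RGB2HSV)
    x,y,z=c[...,0],c[...,1],c[...,2]
    m=(abs(z-90)<6)&(x>600)&(x<960)&(y>20)&(y<420)
    rr=cv2.minAreaRect(c[m][:,:2].astype(np.float32)); print(n,'unit top',np.round(rr[0]),np.round(rr[1]),round(rr[2],1), np.median(z[m]))
    m=(abs(z-52)<12)&(x>565)&(x<612)&(y>120)&(y<300)
    w=c[m]; rr=cv2.minAreaRect(w[:,:2].astype(np.float32)); print('handle',m.sum(),np.round(w.mean(0),1),np.round(rr[0],1),np.round(rr[1],1),round(rr[2],1))
    m=(abs(z-50)<6)&(x>500)&(x<1000)&(y>-400)&(y<0)
    rr=cv2.minAreaRect(c[m][:,:2].astype(np.float32)); print('warmer',np.round(rr[0]),np.round(rr[1]),round(rr[2],1))
    w=c[m]; w=w[(w[:,1]<-60)&(w[:,1]>-300)]
    # front edge fit
    b=[]
    for yy in range(-320,-60,10):
        s=w[abs(w[:,1]-yy)<5]
        if len(s): b.append((yy,np.percentile(s[:,0],2)))
    b=np.array(b); print('front edge fit',np.polyfit(b[:,0],b[:,1],1).round(3))
    for col,lo,hi in [('green',45,80)]:
        m=(hsv[...,0]>lo)&(hsv[...,0]<hi)&(hsv[...,1]>120)&(x>380)&(x<560)&(y>-220)&(y<-100)&(z>15)
        w=c[m]; rr=cv2.minAreaRect(w[:,:2].astype(np.float32)); print('smallgreen',m.sum(),np.round(rr[0],1),np.round(rr[1],1),round(rr[2],1),np.percentile(w[:,2],[10,50,90]).round(1))
    for i in ['red','blue','yellow']:
        H={'red':(hsv[...,0]<6)|(hsv[...,0]>174),'blue':(hsv[...,0]>95)&(hsv[...,0]<125),'yellow':(hsv[...,0]>20)&(hsv[...,0]<34)}[i]
        m=H&(hsv[...,1]>130)&(x>530)&(x<650)&(y>-330)&(y<-30)&(abs(z-53)<10)
        w=c[m][:,:2]; ce,ax,an=cv2.fitEllipse(cv2.convexHull(w.astype(np.float32)).reshape(-1,2)); print(i,m.sum(),np.round(ce,1),np.round(ax,1),np.median(c[m][:,2]).round(1))
E
```

```text
scene unit top [790. 222.] [277. 323.] 3.6 89.52201721561485
handle 163 [595.8 215.1  55.3] [600.6 210.3] [ 26.4 128.9] 2.1
warmer [ 694. -182.] [306. 305.] 87.1
front edge fit [4.5000e-02 5.5657e+02]
smallgreen 114 [ 467.6 -165.9] [119.1  54.6] 31.1 [32.5 35.1 38.4]
red 268 [ 582.8 -273.8] [84.1 88.7] 51.9
blue 285 [ 585.9 -179.1] [82.1 86.2] 52.0
yellow 336 [590.9 -85.4] [83.8 89.6] 52.1
side unit top [775. 220.] [303. 331.] 4.6 90.77916380620545
handle 71 [592.4 206.   56.6] [596.7 209.5] [ 28.2 127.4] 1.1
warmer [ 690. -186.] [305. 305.] 86.9
front edge fit [4.30000e-02 5.49824e+02]
smallgreen 108 [ 486.5 -157.4] [37.9 52.8] 88.4 [33.2 37.9 42.2]
red 383 [ 578.8 -277.2] [85.3 88.8] 54.5
blue 303 [ 583.8 -182.1] [82.6 85.6] 54.0
yellow 299 [588.3 -85.6] [83.5 92.1] 54.1
```

```bash
python3 - <<'E'
from m import *
for n in ['scene','side']:
    p=fr(n); c=cloud(p); x,y,z=c[...,0],c[...,1],c[...,2]
    m=(abs(z-90)<6)&(x>600)&(x<960)&(y>20)&(y<420); w=c[m]
    b=[]
    for yy in range(80,370,10):
        s=w[abs(w[:,1]-yy)<5]
        if len(s)>3: b.append((yy,np.percentile(s[:,0],2)))
    b=np.array(b); print(n,'front edge',np.polyfit(b[:,0],b[:,1],1).round(3))
    b=[]
    for xx in range(660,900,10):
        s=w[abs(w[:,0]-xx)<5]
        if len(s)>3: b.append((xx,np.percentile(s[:,1],2)))
    b=np.array(b); print('right edge',np.polyfit(b[:,0],b[:,1],1).round(3))
    m=(abs(z-54)<8)&(x>570)&(x<606)&(y>120)&(y<300)
    w=c[m]; k=np.polyfit(w[:,1],w[:,0],1); print('handle dx/dy',k.round(3), 'y',w[:,1].min().round(),w[:,1].max().round(), 'x at 210',np.polyval(k,210))
E
```

```text
scene front edge [-5.70000e-02  6.70276e+02]
right edge [   1.098 -720.621]
handle dx/dy [-4.90000e-02  6.05512e+02] y 146.0 274.0 x at 210 595.2710514445622
side front edge [-7.30000e-02  6.65677e+02]
right edge [ 0.047 25.717]
handle dx/dy [-4.80000e-02  6.01161e+02] y 146.0 273.0 x at 210 591.0771271221461
```

Call:
drive_tool(rows=[[-36.5, -16.4, 0, 0], [-36.5, -16.4, 0, 0], [-36.5, -16.4, 0, 0], [-36.5, -16.4, 0, 0], [-36.5, -16.4, 0, 0], [-36.5, -16.4, 0, 0], [-36.5, -16.4, 0, 0], [-36.5, -16.4, 0, 0], [-36.5, -16.4, 0, 0], [-36.5, -16.4, 0, 0], [-36.5, -16.4, 0, 0], [-36.5, -16.4, 0, 0]], jaw=0.4, newtons=40)

```text
time: 3.85
tool_pos: [595.7, 207.2, 231.4]
tool_rot: [0.231, 0.973, 0.0, 0.0]
contact_force: [0.6, 0.9, 0.3]
gripper_width: 51.2
```

Call:
drive_tool(rows=[[0, 0, 0, 0.15], [0, 0, 0, 0.15], [0, 0, 0, 0.15], [0, 0, 0, 0.15], [0, 0, 0, 0.15], [0, 0, 0, 0.15], [0, 0, 0, 0.15], [0, 0, 0, 0]])

```text
time: 4.85
tool_pos: [594.8, 208.4, 231.2]
tool_rot: [0.687, 0.727, -0.0, 0.0]
contact_force: [-0.5, 0.1, -0.6]
gripper_width: 51.0
```

```bash
python3 - <<'E'
from h import *
s=st(); print(R.from_quat(s['tool_rot']).as_matrix().round(3))
p=grab('wrist','w1'); c=cloud(p); x,y,z=c[...,0],c[...,1],c[...,2]
print([(toW(p,d['position']).round(0).tolist(),round(d['confidence'],2)) for d in models.pinpoint(p,'unit_drawer0_handle')])
m=(abs(z-54)<8)&(x>570)&(x<612)&(y>120)&(y<300)
w=c[m]; k=np.polyfit(w[:,1],w[:,0],1); print('handle dx/dy',k.round(3), 'y',w[:,1].min().round(),w[:,1].max().round(), 'x at 210',np.polyval(k,210),np.median(w[:,2]))
E
```

```text
t 4.85 tcp [594.8 208.4 231.2] q [ 0.687  0.727 -0.     0.   ] F [-0.5  0.1 -0.6] w 51.0 J [-0.58  0.62  0.33  1.58 -0.23  0.98 -0.12]
[[-0.057  0.998 -0.   ]
 [ 0.998  0.057 -0.   ]
 [-0.    -0.    -1.   ]]
[([594.0, 209.0, 55.0], 0.77)]
handle dx/dy [-4.10000e-02  6.02629e+02] y 144.0 273.0 x at 210 594.0265577453963 57.24271451638079
```

View pics/w1.png

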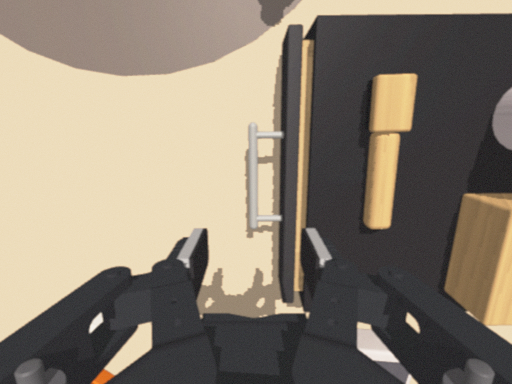

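Call:
drive_tool(rows=[[0, -0.8, 30, 0], [0, 0, 30, 0], [0, 0, 30, 0], [0, 0, 25, 0], [0, 0, 20, 0], [0, 0, 20, 0], [0, 0, 20, 0], [0, 0, 20, 0], [0, 0, 0, 0]], jaw=0.72)

```text
time: 6.08
tool_pos: [594.7, 208.2, 35.6]
tool_rot: [0.687, 0.726, 0.0, 0.0]
contact_force: [0.7, 0.0, 0.1]
gripper_width: 23.8
```

Call:
drive_tool(rows=[[0, 0, 0, 0], [0, 0, 0, 0], [0, 0, 0, 0], [0, 0, 0, 0]], jaw=1, newtons=40)

```text
time: 6.58
tool_pos: [593.8, 208.1, 35.9]
tool_rot: [0.687, 0.726, -0.0, -0.0]
contact_force: [1.1, -0.5, -5.2]
gripper_width: 9.3
```

Call:
drive_tool(rows=[[0, -10, 0, 0], [0, -20, 0, 0], [0, -20, 0, 0], [0, -20, 0, 0], [0, -20, 0, 0], [0, -20, 0, 0], [0, -20, 0, 0], [0, -20, 0, 0], [0, -20, 0, 0], [0, -15, 0, 0], [0, -8, 0, 0], [0, 0, 0, 0]])

```text
time: 8.07
tool_pos: [398.9, 195.6, 35.9]
tool_rot: [0.688, 0.726, -0.002, -0.0]
contact_force: [-0.9, -5.6, -12.5]
gripper_width: 9.5
```

Call:
drive_tool(rows=[[0, 0, 0, 0], [0, 0, 0, 0], [0, 0, -15, 0], [0, 0, -30, 0], [0, 0, -40, 0], [0, 0, -50, 0], [-10, 30, -50, 0], [-10, 40, -40, 0], [-10, 40, 0, 0], [-10, 20, 0, 0], [0, 0, 0, 0]], jaw=0.72)

```text
time: 9.45
tool_pos: [534.6, 164.1, 261.8]
tool_rot: [0.688, 0.726, 0.001, 0.0]
contact_force: [-1.1, 0.3, -0.3]
gripper_width: 23.9
```

```bash
python3 - <<'E'
from h import *
s=st()
for n in ['wrist','scene','side']:
    p=grab(n,n+'2')
    for nm in ['knob_red','knob_blue','knob_yellow','unit_drawer0_handle','drawer_floor']:
        print(n,nm,[(toW(p,d['position']).round(0).tolist(),round(d['confidence'],2)) for d in models.pinpoint(p,nm)][:3])
E
```

```text
t 9.45 tcp [534.6 164.1 261.8] q [0.688 0.726 0.001 0.   ] F [-1.1  0.3 -0.3] w 23.9 J [-0.67  0.5   0.49  1.75 -0.28  0.96 -0.02]
wrist knob_red [([527.0, 120.0, 23.0], 0.7)]
wrist knob_blue []
wrist knob_yellow [([503.0, 199.0, 25.0], 0.87)]
wrist unit_drawer0_handle [([399.0, 196.0, 55.0], 0.83)]
wrist drawer_floor [([580.0, 206.0, 20.0], 0.57), ([364.0, -30.0, 2.0], 0.4), ([721.0, 249.0, 91.0], 0.38)]
scene knob_red [([529.0, 120.0, 26.0], 0.61)]
scene knob_blue [([610.0, 489.0, 5.0], 0.73), ([492.0, -151.0, -0.0], 0.65), ([721.0, 245.0, 94.0], 0.4)]
scene knob_yellow [([506.0, 199.0, 22.0], 0.93), ([585.0, -277.0, 49.0], 0.39)]
scene unit_drawer0_handle [([397.0, 195.0, 54.0], 0.97)]
scene drawer_floor [([578.0, 210.0, 22.0], 0.95)]
side knob_red [([578.0, -273.0, 54.0], 0.71), ([526.0, 118.0, 21.0], 0.68)]
side knob_blue [([367.0, -29.0, -2.0], 0.58)]
side knob_yellow [([506.0, 200.0, 21.0], 0.55)]
side unit_drawer0_handle [([399.0, 200.0, 54.0], 0.59), ([525.0, 120.0, 21.0], 0.46)]
side drawer_floor [([575.0, 201.0, 22.0], 0.77)]
```

View pics/wrist2.png

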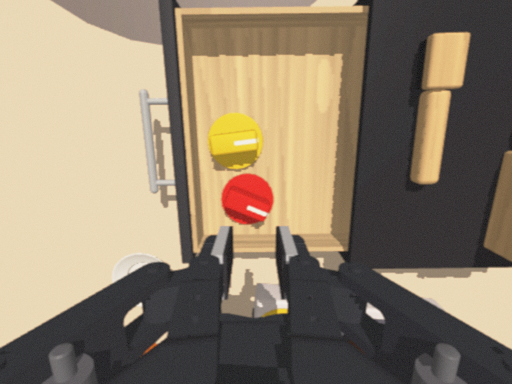

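View pics/scene2.png

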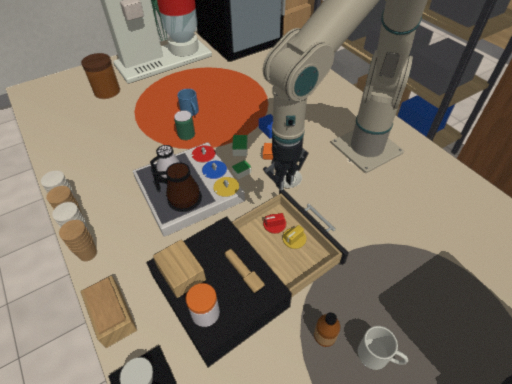

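```bash
cat > knob.py <<'E'
from h import *
def knob(p,cx,cy,ztop=62,verbose=True):
    c=cloud(p); x,y,z=c[...,0],c[...,1],c[...,2]
    m=(np.hypot(x-cx,y-cy)<45)&(abs(z-ztop)<9)
    w=c[m][:,:2]; rr=cv2.minAreaRect(w.astype(np.float32))
    a=w-w.mean(0); u,s,vt=np.linalg.svd(a,full_matrices=False)
    hsv=cv2.cvtColor(p['img'],cv2.COLOR_RGB2HSV)
    wm=m&(hsv[...,1]<90)&(hsv[...,2]>150)
    ww=c[wm][:,:2]
    d=vt[0]; wc=ww.mean(0) if len(ww) else w.mean(0)
    if d@(wc-np.array(rr[0]))<0: d=-d
    print('bar n',m.sum(),'rect',np.round(rr[0],1),np.round(rr[1],1),'yaw deg',round(np.degrees(np.arctan2(d[1],d[0])),1),'white',len(ww),wc.round(1),'z',np.median(z[m]).round(1))
    if len(ww)>5:
        q=ww-wc; _,_,v2=np.linalg.svd(q,full_matrices=False); dd=v2[0]*np.sign(v2[0]@d); print(' white line yaw',round(np.degrees(np.arctan2(dd[1],dd[0])),1))
    rm=(np.hypot(x-cx,y-cy)<60)&(hsv[...,1]>130)&(abs(z-ztop+32)<9)
E
python3 - <<'E'
from knob import *
p=grab('wrist')
i=cv2.cvtColor(p['img'],cv2.COLOR_RGB2BGR); cv2.imwrite('pics/c2.png',cv2.resize(i[90:250,160:320],(640,640),interpolation=cv2.INTER_CUBIC))
knob(p,527,120); knob(p,504,199)
E
```

```text
bar n 884 rect [525.9 120.3] [26.4 60. ] yaw deg -19.9 white 88 [540.7 115.3] z 62.6
 white line yaw -20.5
bar n 1004 rect [505.8 201.6] [60.3 26. ] yaw deg 10.5 white 101 [520.6 204.3] z 62.6
 white line yaw 9.9
```

View pics/c2.png

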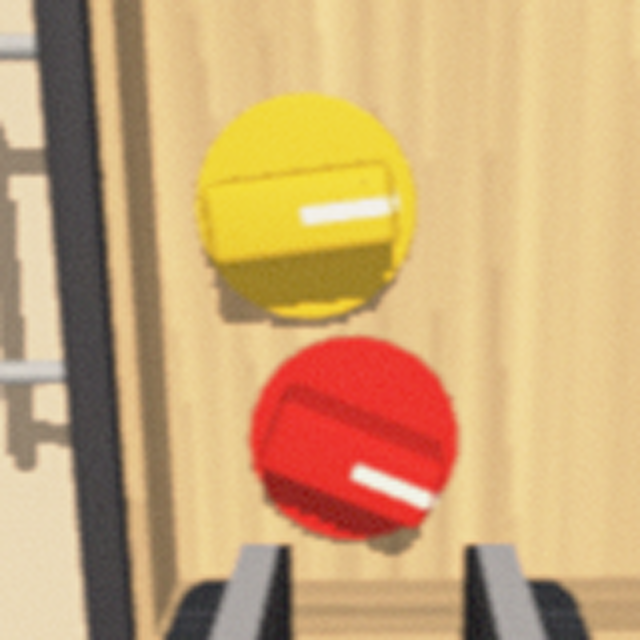

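Call:
drive_tool(rows=[[-20, 0, -5, 0], [-36, 0, -5, 0], [-36, 0, -5, 0], [-36, 0, -5, 0], [-36, 0, -5, 0], [-36, 0, -5, 0], [-36, 0, 0, 0], [-36, 0, 0, 0], [-36, 0, 0, 0], [-36, 2, 0, 0], [-36, 2, 0, 0], [0, 0, 0, 0]], jaw=0)

```text
time: 11.9
tool_pos: [556.5, -220.0, 291.9]
tool_rot: [0.69, 0.724, -0.001, 0.001]
contact_force: [-0.1, 1.2, 0.5]
gripper_width: 85.1
```

```bash
python3 - <<'E'
from h import *
s=st()
p=grab('wrist','wrist3'); np.savez('f3.npz',**{k:p[k] for k in ['img','z_map','rvec','tvec','vertical_fov','cx','cy']})
for nm in ['tablets','shaft_red','shaft_yellow','red_seat','yellow_seat','blue_seat']:
    print(nm,[(toW(p,d['position']).round(0).tolist(),round(d['confidence'],2)) for d in models.pinpoint(p,nm)][:3])
c=cloud(p); x,y,z=c[...,0],c[...,1],c[...,2]; hsv=cv2.cvtColor(p['img'],cv2.COLOR_RGB2HSV)
m=(hsv[...,0]>45)&(hsv[...,0]<80)&(hsv[...,1]>120)&(x>440)&(x<560)&(y>-240)&(y<-80)&(z>25)
w=c[m]
if len(w): rr=cv2.minAreaRect(w[:,:2].astype(np.float32)); print('green',m.sum(),rr)
for i in ['red','blue','yellow']:
    H={'red':(hsv[...,0]<6)|(hsv[...,0]>174),'blue':(hsv[...,0]>95)&(hsv[...,0]<125),'yellow':(hsv[...,0]>20)&(hsv[...,0]<34)}[i]
    m=H&(hsv[...,1]>130)&(x>530)&(x<650)&(y>-330)&(y<-30)&(abs(z-53)<10)
    w=c[m][:,:2]; ce,ax,an=cv2.fitEllipse(cv2.convexHull(w.astype(np.float32)).reshape(-1,2)); print(i,m.sum(),np.round(ce,1),np.round(ax,1),np.median(c[m][:,2]).round(1))
    # shaft top
    d=np.hypot(x-ce[0],y-ce[1]); m2=(d<25)&(z>74)&(z<90); print('  shaft top',m2.sum(),c[m2].mean(0).round(1), c[m2][:,2].max().round(1))
    m3=(d>36)&(d<44.5)&(abs(z-53)<6)&(hsv[...,1]<70)&(hsv[...,2]>120)
    v=c[m3][:,:2]-ce; print('  tick',m3.sum(), np.degrees(np.arctan2(v[:,1].mean(),v[:,0].mean())).round(1), v.mean(0).round(1))
E
```

```text
t 11.9 tcp [ 556.5 -220.   291.9] q [ 0.69   0.724 -0.001  0.001] F [-0.1  1.2  0.5] w 85.1 J [ 0.01  0.54  0.51  1.6  -0.28  1.08  0.65]
tablets [([266.0, -298.0, 2.0], 0.83), ([427.0, -259.0, 3.0], 0.78), ([487.0, -157.0, 3.0], 0.77)]
shaft_red [([580.0, -277.0, 52.0], 0.81)]
shaft_yellow [([589.0, -83.0, 51.0], 0.72)]
red_seat [([582.0, -276.0, 54.0], 0.58)]
yellow_seat [([591.0, -90.0, 52.0], 0.83)]
blue_seat [([582.0, -183.0, 55.0], 0.82)]
green 1269 ((481.98419189453125, -188.42263793945312), (118.42798614501953, 63.28141403198242), 77.21687316894531)
red 2523 [ 580.7 -275.8] [87.3 88. ] 54.0
  shaft top 69 [ 579.  -274.3   80. ] 84.0
  tick 15 2.9 [24.3  1.2]
blue 3030 [ 585.4 -181.3] [86.7 87.1] 53.9
  shaft top 79 [ 583.6 -181.4   80.5] 84.1
  tick 44 1.5 [7.5 0.2]
yellow 3804 [590.1 -86.7] [87.7 88.1] 53.9
  shaft top 101 [588.2 -87.5  80.2] 84.2
  tick 18 0.6 [37.3  0.4]
```

View pics/wrist3.png

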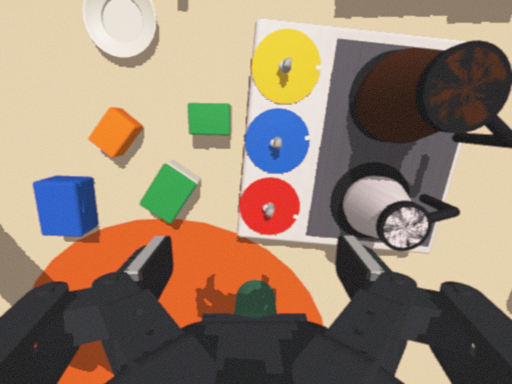

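```bash
python3 - <<'E'
from h import *
f=np.load('f3.npz'); p={k:(f[k] if f[k].ndim else float(f[k])) for k in f.files}
# rectify onto z=53 plane, 4 px/mm, up=+y,right=+x
def rect(cx,cy,z=53,h=55,s=5):
    g=np.linspace(-h,h,2*h*s+1); X,Y=np.meshgrid(cx+g,cy-g); uv=proj(p,np.stack([X,Y,np.full_like(X,z)],-1)).astype(np.float32)
    return cv2.remap(p['img'],uv[...,0],uv[...,1],cv2.INTER_CUBIC)
out=[]
for nm,c in [('red',(580.7,-275.8)),('yellow',(590.1,-86.7))]:
    im=rect(*c); out.append(im[:500,:])
    hsv=cv2.cvtColor(im,cv2.COLOR_RGB2HSV); n=im.shape[0]//2
    v,u=np.mgrid[0:im.shape[0],0:im.shape[1]]; dx=(u-n)/5; dy=(n-v)/5; r_=np.hypot(dx,dy); a=np.degrees(np.arctan2(dy,dx))
    for rr in (36,38,40,42):
        m=(abs(r_-rr)<1)&(hsv[...,1]<110)
        print(nm,rr,m.sum(), a[m].mean().round(1) if m.sum() else None, a[m].std().round(1) if m.sum() else None)
o=np.hstack(out); cv2.imwrite('pics/ticks.png',cv2.cvtColor(cv2.resize(o,(800,int(800*o.shape[0]/o.shape[1]))),cv2.COLOR_RGB2BGR))
E
```

```text
red 36 0 None None
red 38 26 -18.8 1.2
red 40 265 -18.7 2.2
red 42 314 -18.6 2.5
yellow 36 0 None None
yellow 38 62 3.3 1.5
yellow 40 264 3.2 2.2
yellow 42 280 3.2 2.2
```

View pics/ticks.png

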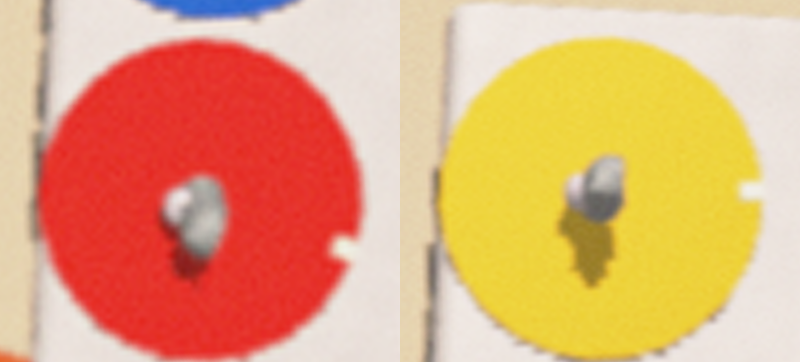

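Call:
drive_tool(rows=[[21, -1.3, 0, 0], [36, -1.3, 0, 0], [36, -1.3, 0, 0], [36, -1.3, 0, 0], [36, -1.3, 0, 0], [36, -1.3, 0, 0], [36, -1.3, 0, 0], [36, -1.3, 0, 0], [36, -1.3, 0, 0], [32, -1.3, 0, 0], [0, 0, 0, 0]], jaw=0.48)

```text
time: 13.62
tool_pos: [525.7, 129.4, 291.1]
tool_rot: [0.685, 0.729, 0.0, -0.001]
contact_force: [-0.0, -0.9, 0.3]
gripper_width: 44.4
```

Call:
drive_tool(rows=[[0, 0, 0, -0.168], [0, 0, 20, -0.168], [0, 0, 20, -0.168], [0, 0, 20, -0.168], [0, 0, 20, -0.168], [0, 0, 20, -0.168], [0, 0, 0, -0.168], [0, 0, 0, 0], [0, 0, 0, 0]])

```text
time: 14.75
tool_pos: [526.8, 124.8, 191.6]
tool_rot: [0.171, 0.985, -0.0, 0.0]
contact_force: [1.0, 0.4, -0.1]
gripper_width: 44.3
```

```bash
python3 - <<'E'
from knob import *
s=st(); print(R.from_quat(s['tool_rot']).as_matrix().round(3))
p=grab('wrist','wrist4'); knob(p,526,120); knob(p,505,201)
E
```

```text
t 14.75 tcp [526.8 124.8 191.6] q [ 0.171  0.985 -0.     0.   ] F [ 1.   0.4 -0.1] w 44.3 J [-0.38  0.53  0.14  1.87 -0.1   0.75  1.05]
[[-0.942  0.336  0.001]
 [ 0.336  0.942 -0.   ]
 [-0.001  0.    -1.   ]]
bar n 1399 rect [526.3 119.8] [25.7 60.6] yaw deg -19.9 white 132 [540.8 114.9] z 62.7
 white line yaw -19.9
bar n 1615 rect [506.5 201.4] [61.2 26.3] yaw deg 10.4 white 158 [521.  204.5] z 62.6
 white line yaw 10.4
```

View pics/wrist4.png

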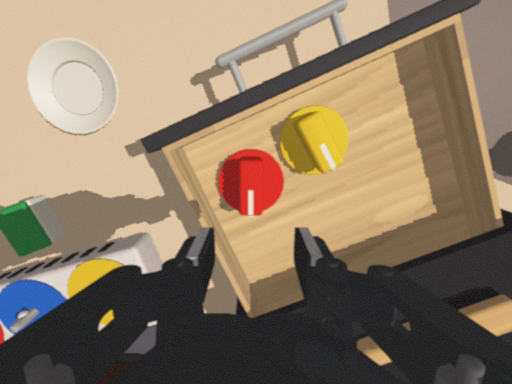

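Call:
drive_tool(rows=[[-1.2, -4.9, 30, 0], [0, 0, 30, 0], [0, 0, 30, 0], [0, 0, 25, 0], [0, 0, 20, 0], [0, 0, 15, 0], [0, 0, 7, 0], [0, 0, 0, 0], [0, 0, 0, 0]])

```text
time: 15.92
tool_pos: [526.5, 120.4, 34.9]
tool_rot: [0.169, 0.986, 0.0, 0.001]
contact_force: [0.1, -0.4, -0.4]
gripper_width: 44.9
```

Call:
drive_tool(rows=[[0, 0, 0, 0], [0, 0, 0, 0], [0, 0, 0, 0], [0, 0, 0, 0]], jaw=1, newtons=50)

```text
time: 16.42
tool_pos: [526.6, 120.4, 35.1]
tool_rot: [0.169, 0.986, 0.0, 0.001]
contact_force: [0.2, -0.1, 5.0]
gripper_width: 25.5
```

Call:
drive_tool(rows=[[0, 0, -15, 0], [0, 0, -30, 0], [0, 0, -35, 0], [0, 0, -35, 0], [-5, -10, 0, 0], [-12, -24, 0, 0], [-15, -30, 0, 0], [-15, -30, 0, 0], [-15, -30, 0, 0], [-15, -30, 0, 0], [-15, -30, 0, 0], [-15, -30, 0, 0]])

```text
time: 17.92
tool_pos: [554.6, -118.7, 148.5]
tool_rot: [0.169, 0.986, -0.0, -0.001]
contact_force: [0.8, 0.3, -0.3]
gripper_width: 25.3
```

Call:
drive_tool(rows=[[-15, -30, 0, 0], [-15, -30, 0, 0], [-15, -30, 0, 0], [-15, -30, 0, 0], [-10.8, -14, 0, 0], [-5, -7.4, 0, 0], [0, 0, 0, -0.02], [0, 0, 0, 0]])

```text
time: 18.92
tool_pos: [580.0, -273.9, 149.1]
tool_rot: [0.158, 0.987, 0.001, -0.0]
contact_force: [-0.1, 0.8, 0.0]
gripper_width: 25.2
```

```bash
cat > see.py <<'E'
from knob import *
def see(cx,cy,hue,save):
    s=st(); Rm=R.from_quat(s['tool_rot']).as_matrix(); print('x',Rm[:,0].round(3),'y',Rm[:,1].round(3))
    tcp=np.array(s['tool_pos'])
    p=grab('wrist',save); c=cloud(p); x,y,z=c[...,0],c[...,1],c[...,2]; hsv=cv2.cvtColor(p['img'],cv2.COLOR_RGB2HSV)
    knob(p,tcp[0],tcp[1],tcp[2]-13+40)
    m=hue(hsv)&(hsv[...,1]>130)&(np.hypot(x-cx,y-cy)<65)&(abs(z-53)<10)
    print('collar vis',m.sum())
    if m.sum()>60:
        ce,ax,an=cv2.fitEllipse(cv2.convexHull(c[m][:,:2].astype(np.float32)).reshape(-1,2)); print(np.round(ce,1),np.round(ax,1))
    # skirt rim
    zs=tcp[2]-13+8
    m=hue(hsv)&(np.hypot(x-tcp[0],y-tcp[1])<50)&(abs(z-zs)<6)
    if m.sum()>30:
        ce,ax,an=cv2.fitEllipse(cv2.convexHull(c[m][:,:2].astype(np.float32)).reshape(-1,2)); print('skirt',m.sum(),np.round(ce,1),np.round(ax,1))
    return p
red=lambda h:(h[...,0]<6)|(h[...,0]>174)
yel=lambda h:(h[...,0]>20)&(h[...,0]<34)
E
python3 - <<'E'
from see import *
see(580.7,-275.8,red,'w5')
grab('scene','s5');
E
```

```text
t 18.93 tcp [ 580.  -273.9  149.1] q [ 0.158  0.987  0.001 -0.   ] F [-0.1  0.8  0. ] w 25.2 J [ 0.35  0.71  0.07  1.62 -0.07  0.81  1.71]
x [-0.95   0.312  0.001] y [0.312 0.95  0.001]
bar n 6995 rect [ 578.7 -271.8] [61.2 48.6] yaw deg -18.2 white 542 [ 593.1 -279. ] z 176.7
 white line yaw -19.1
collar vis 1961
[ 580.3 -275.6] [86.7 88.3]
skirt 4008 [ 578.2 -273.8] [72.6 74.4]
```

View pics/w5.png

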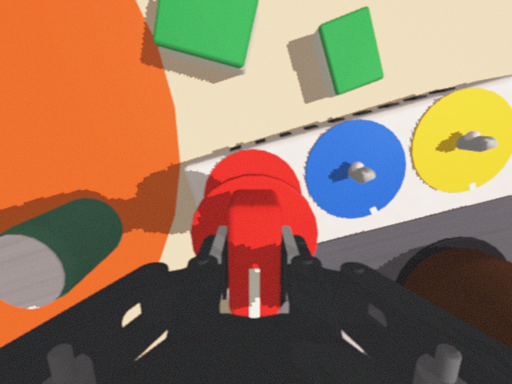

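Call:
drive_tool(rows=[[-1, -1.5, 10, 0], [0, 0, 15, 0], [0, 0, 15, 0], [0, 0, 10, 0], [0, 0, 5, 0], [0, 0, 4, 0], [0, 0, 3, 0], [0, 0, 0, 0], [0, 0, 0, 0]])

```text
time: 20.15
tool_pos: [580.6, -276.8, 87.4]
tool_rot: [0.159, 0.987, 0.0, 0.0]
contact_force: [0.9, 2.4, -0.5]
gripper_width: 24.9
```

Call:
drive_tool(rows=[[0, 0, 3, 0], [0, 0, 3, 0], [0, 0, 0, 0]])

```text
time: 20.52
tool_pos: [580.5, -276.7, 80.9]
tool_rot: [0.159, 0.987, 0.0, -0.0]
contact_force: [1.4, 4.1, -1.2]
gripper_width: 25.1
```

Call:
drive_tool(rows=[[0.5, 0.9, 0, 0], [0, 0, 3, 0], [0, 0, 3, 0], [0, 0, 3, 0], [0, 0, 3, 0], [0, 0, 3, 0], [0, 0, 2, 0], [0, 0, 0, 0]])

```text
time: 21.52
tool_pos: [580.1, -276.4, 66.1]
tool_rot: [0.159, 0.987, 0.0, 0.0]
contact_force: [-4.3, 5.8, 15.9]
gripper_width: 24.9
```

Call:
drive_tool(rows=[[0, 0, -2, 0], [0, 0, 0, 0], [0, 0, 0, 0], [0, 0, -20, 0], [0, 0, -40, 0], [0, 0, -40, 0], [0, 0, -40, 0], [0, 0, 0, 0]], jaw=0.48)

```text
time: 22.52
tool_pos: [582.6, -277.9, 211.5]
tool_rot: [0.159, 0.987, -0.001, 0.004]
contact_force: [0.9, 0.0, -0.3]
gripper_width: 44.5
```

```bash
python3 - <<'E'
from see import *
s=st()
p=grab('wrist','w6'); knob(p,580.5,-275.7,93)
print([(toW(p,d['position']).round(0).tolist(),round(d['confidence'],2)) for d in models.pinpoint(p,'knob_red')])
E
```

```text
t 22.52 tcp [ 582.6 -277.9  211.5] q [ 0.159  0.987 -0.001  0.004] F [ 0.9  0.  -0.3] w 44.5 J [ 0.35  0.64  0.09  1.56 -0.06  0.93  1.71]
bar n 1518 rect [ 580. -277.] [25.6 60.9] yaw deg -18.5 white 163 [ 594.  -281.7] z 93.7
 white line yaw -18.4
[([577.0, -275.0, 54.0], 0.63), ([584.0, -181.0, 56.0], 0.61)]
```

View pics/w6.png

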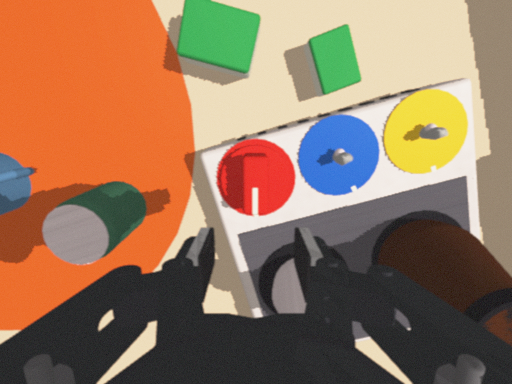

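Call:
drive_tool(rows=[[10, 20, 0, 0], [19, 37, 0, 0], [19, 37, 0, 0], [19, 37, 0, 0], [19, 37, 0, 0], [19, 37, 0, 0], [19, 37, 0, 0], [19, 37, 0, 0], [19, 37, 0, 0], [19, 37, 0, 0], [19, 37, 0, 0], [19, 37, 0, 0]])

```text
time: 24.12
tool_pos: [504.0, 200.1, 205.3]
tool_rot: [0.158, 0.987, -0.0, -0.001]
contact_force: [0.6, -0.1, 0.0]
gripper_width: 44.3
```

Call:
drive_tool(rows=[[4, 4.5, 0, -0.1], [0, 0, 0, -0.15], [0, 0, 0, -0.15], [0, 0, 0, -0.1], [0, 0, 0, 0], [0, 0, 0, 0]])

```text
time: 24.88
tool_pos: [503.2, 203.7, 205.8]
tool_rot: [-0.09, 0.996, -0.0, -0.001]
contact_force: [-0.1, -0.0, -0.1]
gripper_width: 44.5
```

```bash
python3 - <<'E'
from knob import *
s=st(); print(R.from_quat(s['tool_rot']).as_matrix().round(3))
p=grab('wrist','wrist7'); knob(p,506,201)
E
```

```text
t 24.88 tcp [503.2 203.7 205.8] q [-0.09   0.996 -0.    -0.001] F [-0.1 -0.  -0.1] w 44.5 J [-0.4   0.51 -0.05  1.84  0.03  0.79  1.28]
[[-0.984 -0.178 -0.001]
 [-0.178  0.984 -0.   ]
 [ 0.001  0.    -1.   ]]
bar n 1280 rect [506.4 201.3] [60.4 25.8] yaw deg 10.2 white 123 [520.8 204.5] z 62.7
 white line yaw 9.8
```

View pics/wrist7.png

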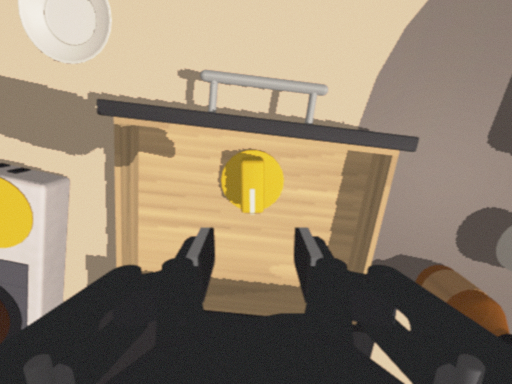

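Call:
drive_tool(rows=[[-2.7, -2.9, 30, 0], [0, 0, 30, 0], [0, 0, 30, 0], [0, 0, 30, 0], [0, 0, 20, 0], [0, 0, 15, 0], [0, 0, 10, 0], [0, 0, 6, 0], [0, 0, 0, 0], [0, 0, 0, 0]])

```text
time: 26.18
tool_pos: [507.7, 201.1, 35.8]
tool_rot: [-0.09, 0.996, 0.0, 0.0]
contact_force: [0.6, 0.3, 0.8]
gripper_width: 44.4
```

Call:
drive_tool(rows=[[0, 0, 0, 0], [0, 0, 0, 0], [0, 0, 0, 0], [0, 0, 0, 0]], jaw=1, newtons=50)

```text
time: 26.68
tool_pos: [507.8, 201.1, 35.9]
tool_rot: [-0.09, 0.996, 0.0, 0.001]
contact_force: [-0.1, -0.4, 5.8]
gripper_width: 25.6
```

Call:
drive_tool(rows=[[0, 0, -15, 0], [0, 0, -30, 0], [0, 0, -35, 0], [0, 0, -35, 0], [-1, -10, 0, 0], [-3, -25, 0, 0], [-3, -30, 0, 0], [-3, -30, 0, 0], [-3, -30, 0, 0], [-3, -30, 0, 0], [-3, -30, 0, 0], [-3, -30, 0, 0]])

```text
time: 28.18
tool_pos: [566.7, -8.2, 149.5]
tool_rot: [-0.09, 0.996, -0.0, -0.001]
contact_force: [-0.2, 0.5, -1.7]
gripper_width: 25.3
```

Call:
drive_tool(rows=[[-3, -30, 0, 0], [-3, -28, 0, 0], [-2.9, -16.8, 0, 0], [0, -8, 0, 0], [0, 0, 0, 0.06], [0, 0, 0, 0.06], [0, 0, 0, 0], [0, 0, 0, 0]])

```text
time: 29.18
tool_pos: [590.9, -85.8, 150.2]
tool_rot: [-0.031, 1.0, 0.0, -0.0]
contact_force: [-0.3, 0.4, -0.5]
gripper_width: 25.6
```

```bash
python3 - <<'E'
from see import *
see(590.1,-86.7,yel,'w8')
E
```

```text
t 29.18 tcp [590.9 -85.8 150.2] q [-0.031  1.     0.    -0.   ] F [-0.3  0.4 -0.5] w 25.6 J [ 0.13  0.65 -0.05  1.75  0.04  0.75  1.69]
x [-0.998 -0.062  0.   ] y [-0.062  0.998  0.   ]
bar n 6985 rect [588.2 -84.1] [61.9 48.4] yaw deg 3.5 white 546 [604. -85.] z 176.9
 white line yaw 3.6
collar vis 1997
[589.2 -86.5] [86.7 87.3]
skirt 4089 [588.8 -85.9] [74.1 74.7]
```

View pics/w8.png

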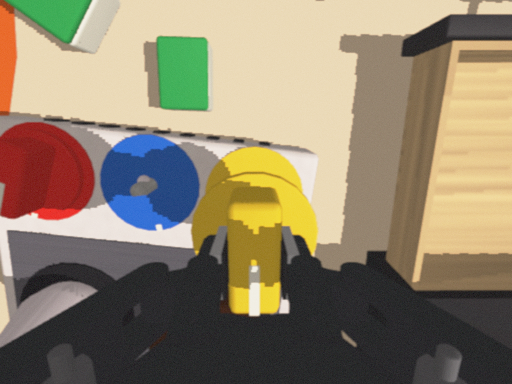

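Call:
drive_tool(rows=[[0.6, -1, 10, 0], [0, 0, 15, 0], [0, 0, 15, 0], [0, 0, 10, 0], [0, 0, 5, 0], [0, 0, 4, 0], [0, 0, 2, 0], [0, 0, 0, 0], [0, 0, 0, 0]])

```text
time: 30.35
tool_pos: [590.8, -87.3, 89.6]
tool_rot: [-0.03, 1.0, 0.0, 0.0]
contact_force: [0.1, 1.4, -1.2]
gripper_width: 25.1
```

Call:
drive_tool(rows=[[0, 0.3, 3, 0], [0, 0, 3, 0], [0, 0, 2, 0], [0, 0, 0, 0]])

```text
time: 30.85
tool_pos: [590.7, -87.2, 81.1]
tool_rot: [-0.03, 1.0, 0.0, 0.0]
contact_force: [1.2, 0.5, -1.8]
gripper_width: 25.2
```

Call:
drive_tool(rows=[[0, 0, 3, 0], [0, 0, 3, 0], [0, 0, 3, 0], [0, 0, 3, 0], [0, 0, 3, 0], [0, 0, 1.5, 0], [0, 0, 0, 0]])

```text
time: 31.72
tool_pos: [590.7, -87.2, 66.9]
tool_rot: [-0.03, 1.0, -0.0, 0.0]
contact_force: [-4.1, 2.5, 19.5]
gripper_width: 25.0
```

Call:
drive_tool(rows=[[0, 0, -2, 0], [0, 0, 0, 0], [0, 0, 0, 0], [0, 0, -20, 0], [0, 0, -40, 0], [0, 0, -40, 0], [0, 0, -40, 0], [0, 0, 0, 0]], jaw=0.48)

```text
time: 32.72
tool_pos: [592.7, -87.7, 209.8]
tool_rot: [-0.03, 1.0, -0.001, 0.003]
contact_force: [0.3, -0.5, -0.8]
gripper_width: 44.2
```

```bash
python3 - <<'E'
from see import *
s=st()
p=grab('wrist','w9'); knob(p,590.,-86.7,93); knob(p,580,-276.5,93)
c=cloud(p); x,y,z=c[...,0],c[...,1],c[...,2]; hsv=cv2.cvtColor(p['img'],cv2.COLOR_RGB2HSV)
m=(hsv[...,0]>45)&(hsv[...,0]<80)&(hsv[...,1]>120)&(np.hypot(x-487,y+157)<45)&(z>25)
rr=cv2.minAreaRect(c[m][:,:2].astype(np.float32)); print('green',m.sum(),rr,np.median(z[m]))
E
```

```text
t 32.73 tcp [592.7 -87.7 209.8] q [-0.03   1.    -0.001  0.003] F [ 0.3 -0.5 -0.8] w 44.2 J [ 0.13  0.57 -0.05  1.69  0.04  0.87  1.7 ]
bar n 1525 rect [589.8 -87.9] [61.1 25.5] yaw deg 3.6 white 163 [604.7 -86.8] z 93.7
 white line yaw 3.3
bar n 1892 rect [ 580.4 -276.3] [26.3 61.3] yaw deg -17.8 white 196 [ 595.  -282.3] z 93.6
 white line yaw -14.8
green 2202 ((488.5699462890625, -155.29498291015625), (57.6318473815918, 41.74475860595703), 1.7837296724319458) 36.86487220732691
```

View pics/w9.png

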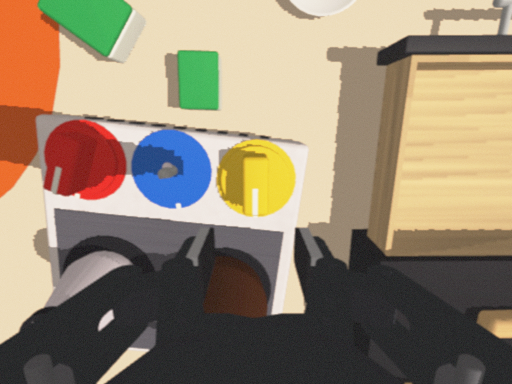

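Call:
drive_tool(rows=[[15, -9, 0, 0.03], [31, -17.4, 0, 0], [31, -17.4, 0, 0], [31, -17.4, 0, 0], [0, 0, 20, 0], [0, 0, 30, 0], [0, 0, 30, 0], [0, 0, 20, 0], [0, 0, 0, 0], [0, 0, 0, 0]], jaw=0.15)

```text
time: 34.02
tool_pos: [484.1, -152.5, 106.9]
tool_rot: [-0.015, 1.0, -0.0, -0.0]
contact_force: [0.3, 0.2, -0.1]
gripper_width: 72.5
```

```bash
python3 - <<'E'
from see import *
s=st(); print(R.from_quat(s['tool_rot']).as_matrix().round(3))
p=grab('wrist','w10')
c=cloud(p); x,y,z=c[...,0],c[...,1],c[...,2]; hsv=cv2.cvtColor(p['img'],cv2.COLOR_RGB2HSV)
m=(hsv[...,0]>45)&(hsv[...,0]<80)&(hsv[...,1]>120)&(np.hypot(x-487,y+157)<60)&(z>25)
rr=cv2.minAreaRect(c[m][:,:2].astype(np.float32)); print('green',m.sum(),rr,np.median(z[m]))
E
```

```text
t 34.02 tcp [ 484.1 -152.5  106.9] q [-0.015  1.    -0.    -0.   ] F [ 0.3  0.2 -0.1] w 72.5 J [ 0.28  0.62 -0.04  2.02  0.05  0.5   1.8 ]
[[-1.    -0.029 -0.001]
 [-0.029  1.    -0.   ]
 [ 0.001 -0.    -1.   ]]
green 3336 ((487.6376953125, -173.13636779785156), (57.630374908447266, 77.26075744628906), 2.004399538040161) 36.83746510780739
```

View pics/w10.png

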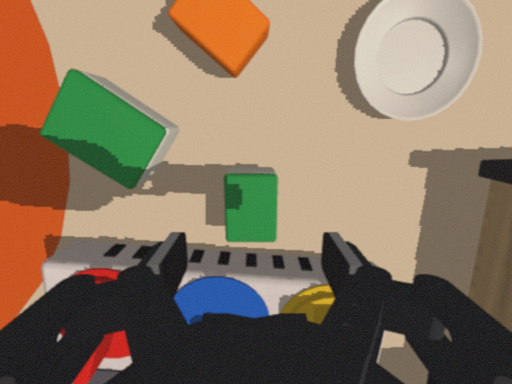

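Call:
drive_tool(rows=[[-3.9, -3.1, 20, 0], [0, 0, 25, 0], [0, 0, 25, 0], [0, 0, 18, 0], [0, 0, 10, 0], [0, 0, 0, 0], [0, 0, 0, 0]])

```text
time: 34.95
tool_pos: [489.2, -155.3, 9.5]
tool_rot: [-0.015, 1.0, -0.0, 0.001]
contact_force: [-0.9, -0.5, 0.1]
gripper_width: 72.5
```

Call:
drive_tool(rows=[[0, 0, 0, 0], [0, 0, 0, 0], [0, 0, 0, 0], [0, 0, 0, 0], [0, 0, 0, 0]], jaw=1, newtons=35)

```text
time: 35.58
tool_pos: [489.1, -155.2, 9.5]
tool_rot: [-0.015, 1.0, -0.0, 0.001]
contact_force: [-0.5, 0.6, 6.1]
gripper_width: 43.4
```

Call:
drive_tool(rows=[[0, 0, -15, 0], [0, 0, -35, 0], [0, 0, -40, 0], [0, 0, -40, 0], [-2, 20, 0, 0], [-3, 35, 0, 0], [-3, 35, 0, 0], [-3, 35, 0, 0], [-3, 35, 0, 0], [-3, 35, 0, 0], [-3, 35, 0, 0], [-3, 35, 0, 0]])

```text
time: 37.08
tool_pos: [503.4, 111.6, 139.5]
tool_rot: [-0.015, 1.0, 0.0, 0.0]
contact_force: [-0.8, -0.0, -1.7]
gripper_width: 43.2
```

Call:
drive_tool(rows=[[0, 10, 0, 0], [0, 0, 30, 0], [0, 0, 30, 0], [0, 0, 25, 0], [0, 0, 15, 0], [0, 0, 6, 0], [0, 0, 0, 0], [0, 0, 0, 0]])

```text
time: 38.08
tool_pos: [504.0, 120.6, 33.6]
tool_rot: [-0.015, 1.0, 0.0, 0.001]
contact_force: [-0.4, -0.6, -0.9]
gripper_width: 43.1
```

Call:
drive_tool(rows=[[0, 0, 2, 0], [0, 0, 0, 0]])

```text
time: 38.33
tool_pos: [504.1, 120.7, 31.5]
tool_rot: [-0.015, 1.0, 0.0, 0.001]
contact_force: [0.6, 0.3, 4.0]
gripper_width: 43.6
```

Call:
drive_tool(rows=[[0, 0, 0, 0], [0, 0, 0, 0], [0, 0, -15, 0], [0, 0, -35, 0], [0, 0, -40, 0], [0, 0, -50, 0], [0, 0, -50, 0], [-20, 10, 0, 0.1], [0, 0, 0, 0.17], [0, 0, 0, 0.17], [0, 0, 0, 0.17], [0, 0, 0, 0.17]], jaw=0.27)

```text
time: 39.83
tool_pos: [522.8, 131.1, 221.7]
tool_rot: [0.369, 0.93, 0.0, 0.0]
contact_force: [-0.7, 1.2, 0.3]
gripper_width: 62.0
```

Call:
drive_tool(rows=[[0, 0, 0, 0.18], [0, 0, 0, 0.18], [0, 0, 0, 0.18], [0, 0, 0, 0.18], [0, 0, 0, 0.03], [0, 0, 0, 0]], jaw=0.4)

```text
time: 40.58
tool_pos: [523.0, 131.2, 221.2]
tool_rot: [0.681, 0.733, 0.0, -0.0]
contact_force: [0.3, 0.3, 0.2]
gripper_width: 50.9
```

```bash
python3 - <<'E'
from see import *
s=st(); print(R.from_quat(s['tool_rot']).as_matrix().round(3))
p=grab('wrist','w11'); c=cloud(p); x,y,z=c[...,0],c[...,1],c[...,2]
m=(z>100)&(z<122)&(x>670)&(x<770)&(y>150)&(y<340)
w=c[m]; rr=cv2.minAreaRect(w[:,:2].astype(np.float32)); print('brush',m.sum(),rr)
h=w[(w[:,1]<rr[0][1]+10)]; k=np.polyfit(h[:,1],h[:,0],1); print('handle',k, 'x at', np.polyval(k,rr[0][1]-10),h[:,1].min(),w[:,1].max())
print([(toW(p,d['position']).round(0).tolist(),round(d['confidence'],2)) for d in models.pinpoint(p,'brush')])
print([(toW(p,d['position']).round(0).tolist(),round(d['confidence'],2)) for d in models.pinpoint(p,'tablets')])
E
```

```text
t 40.58 tcp [523.  131.2 221.2] q [ 0.681  0.733  0.    -0.   ] F [0.3 0.3 0.2] w 50.9 J [-0.59  0.51  0.44  1.85 -0.28  0.84  0.06]
[[-0.074  0.997  0.   ]
 [ 0.997  0.074  0.   ]
 [ 0.     0.    -1.   ]]
brush 5726 ((719.2723388671875, 241.71990966796875), (31.96828269958496, 139.13558959960938), 8.522445678710938)
handle [-8.36748364e-02  7.36117267e+02] x at 716.7281417517468 171.49607004642246 308.95429446178525
[([719.0, 248.0, 94.0], 0.93)]
[([501.0, 118.0, 25.0], 0.88), ([346.0, -183.0, 0.0], 0.83), ([402.0, 194.0, 53.0], 0.4)]
```

View pics/w11.png

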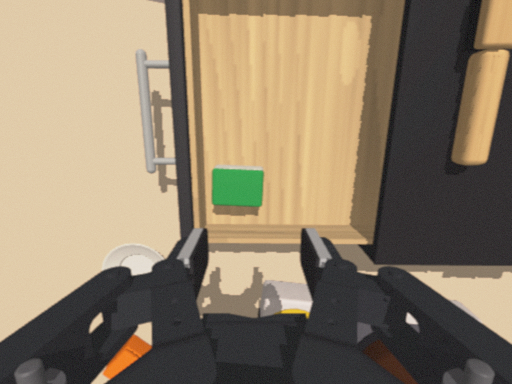

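```bash
python3 - <<'E'
from m import *
for n in ['scene','side']:
    c=cloud(fr(n)); x,y,z=c[...,0],c[...,1],c[...,2]
    m=(z>125)&(x>650)&(x<950)&(y>60)&(y<390); w=c[m]
    for lo in range(80,380,30):
        s=w[(w[:,1]>=lo)&(w[:,1]<lo+30)]
        if len(s)>5: print(n,lo,'xmin',np.percentile(s[:,0],3).round(),'zmax',np.percentile(s[:,2],97).round())
E
```

```text
scene 80 xmin 829.0 zmax 152.0
scene 110 xmin 828.0 zmax 153.0
scene 140 xmin 826.0 zmax 152.0
scene 170 xmin 825.0 zmax 153.0
scene 200 xmin 823.0 zmax 152.0
scene 260 xmin 835.0 zmax 192.0
scene 290 xmin 832.0 zmax 192.0
scene 320 xmin 839.0 zmax 191.0
side 80 xmin 823.0 zmax 155.0
side 110 xmin 821.0 zmax 156.0
side 140 xmin 819.0 zmax 157.0
side 170 xmin 817.0 zmax 157.0
side 200 xmin 816.0 zmax 156.0
side 230 xmin 837.0 zmax 193.0
side 260 xmin 827.0 zmax 196.0
side 290 xmin 824.0 zmax 197.0
side 320 xmin 842.0 zmax 195.0
```

Call:
drive_tool(rows=[[5, 15, -5, 0], [9, 28, -5, 0], [13, 28, 0, 0], [13, 28, 0, 0], [13, 28, 0, 0], [13, 28, 0, 0], [12, 28, 0, 0], [12, 17.5, 0, 0], [0, 0, 0, 0], [0, 0, 0, 0]])

```text
time: 41.98
tool_pos: [716.0, 234.1, 230.5]
tool_rot: [0.682, 0.732, -0.001, -0.0]
contact_force: [0.4, 0.4, -0.1]
gripper_width: 51.5
```

```bash
python3 - <<'E'
from see import *
s=st(); print(R.from_quat(s['tool_rot']).as_matrix().round(3))
p=grab('wrist','w12'); c=cloud(p); x,y,z=c[...,0],c[...,1],c[...,2]
m=(z>100)&(z<122)&(x>670)&(x<755)&(y>150)&(y<340)
w=c[m]; rr=cv2.minAreaRect(w[:,:2].astype(np.float32)); print('brush',m.sum(),rr, w[:,1].min(),w[:,1].max())
h=w[(w[:,1]<rr[0][1]+10)]; k=np.polyfit(h[:,1],h[:,0],1); print('handle',k, 'x at 236', np.polyval(k,236))
E
```

```text
t 41.98 tcp [716.  234.1 230.5] q [ 0.682  0.732 -0.001 -0.   ] F [ 0.4  0.4 -0.1] w 51.5 J [-0.54  0.83  0.42  1.17 -0.33  1.2  -0.06]
[[-0.071  0.998 -0.001]
 [ 0.998  0.071 -0.001]
 [-0.001 -0.001 -1.   ]]
brush 4277 ((718.910888671875, 247.47073364257812), (35.708106994628906, 148.55809020996094), 3.9633030891418457) 173.26880867046614 322.54773490674177
handle [-8.49545367e-02  7.40657730e+02] x at 236 720.6084590637518
```

View pics/w12.png

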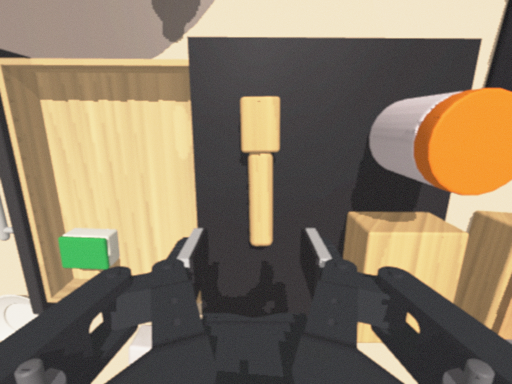

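Call:
drive_tool(rows=[[2.8, 3.8, 25, 0], [0, 0, 30, 0], [0, 0, 30, 0], [0, 0, 25, 0], [0, 0, 16, 0], [0, 0, 9, 0], [0, 0, 0, 0], [0, 0, 0, 0]])

```text
time: 43.02
tool_pos: [721.0, 238.3, 97.0]
tool_rot: [0.682, 0.732, 0.001, 0.0]
contact_force: [1.1, -0.3, 0.0]
gripper_width: 51.2
```

Call:
drive_tool(rows=[[0, 0, 0, 0], [0, 0, 0, 0], [0, 0, 0, 0], [0, 0, 0, 0]], jaw=1, newtons=35)

```text
time: 43.52
tool_pos: [720.9, 238.3, 96.7]
tool_rot: [0.682, 0.732, 0.001, 0.0]
contact_force: [0.4, -0.2, 4.8]
gripper_width: 22.9
```

Call:
drive_tool(rows=[[0, 0, -15, 0], [0, 0, -25, 0], [0, 0, -15, 0], [0, -15, 0, 0], [0, -30, 0, 0], [0, -30, 0, 0], [0, -30, 0, 0], [0, -26, 0, 0], [0, 0, 0, 0], [0, 0, 25, 0], [0, 0, 30, 0], [0, 0, 25, 0]])

```text
time: 45.02
tool_pos: [590.6, 228.9, 69.9]
tool_rot: [0.682, 0.732, 0.0, 0.0]
contact_force: [-0.2, 0.9, -0.3]
gripper_width: 22.8
```

Call:
drive_tool(rows=[[0, 0, 20, 0], [0, 0, 12, 0], [0, 0, 7, 0], [0, 0, 0, 0], [0, 0, 0, 0]])

```text
time: 45.65
tool_pos: [590.2, 229.0, 32.5]
tool_rot: [0.682, 0.732, 0.001, 0.0]
contact_force: [-0.4, -0.7, -1.1]
gripper_width: 23.2
```

Call:
drive_tool(rows=[[0, 0, 3, 0], [0, 0, 0, 0]])

```text
time: 45.9
tool_pos: [589.6, 228.9, 28.9]
tool_rot: [0.682, 0.732, 0.0, -0.0]
contact_force: [-0.1, 0.1, -0.8]
gripper_width: 23.1
```

Call:
drive_tool(rows=[[0, 0, 0, 0], [0, 0, 0, 0], [0, 0, -10, 0], [0, 0, -30, 0], [0, 0, -40, 0], [0, 0, -50, 0], [0, 0, -50, 0], [-10, -30, 0, 0], [-10, -30, 0, 0], [-10, -30, 0, 0], [0, 0, 0, 0]], jaw=0.5)

```text
time: 47.28
tool_pos: [500.0, 191.7, 209.7]
tool_rot: [0.682, 0.731, -0.0, -0.001]
contact_force: [0.5, -0.0, 0.5]
gripper_width: 42.6
```

```bash
python3 - <<'E'
from see import *
s=st(); print(R.from_quat(s['tool_rot']).as_matrix().round(3))
p=grab('wrist','w13'); c=cloud(p); x,y,z=c[...,0],c[...,1],c[...,2]
for nm in ['brush','tablets','unit_drawer0_handle','drawer_floor']:
  print(nm,[(toW(p,d['position']).round(0).tolist(),round(d['confidence'],2)) for d in models.pinpoint(p,nm)])
m=(abs(z-54)<8)&(x>370)&(x<415)&(y>110)&(y<290)
w=c[m]; k=np.polyfit(w[:,1],w[:,0],1); print('handle dx/dy',k.round(3), 'y',w[:,1].min().round(),w[:,1].max().round(), 'x at 197',np.polyval(k,197))
m=(x>460)&(x<650)&(y>70)&(y<330); print('max z in drawer',np.nanpercentile(z[m],99))
E
```

```text
t 47.27 tcp [500.  191.7 209.7] q [ 0.682  0.731 -0.    -0.001] F [ 0.5 -0.   0.5] w 42.6 J [-0.72  0.53  0.44  1.87 -0.3   0.81 -0.04]
[[-0.07   0.998 -0.001]
 [ 0.998  0.07   0.   ]
 [ 0.001 -0.001 -1.   ]]
brush [([588.0, 237.0, 24.0], 0.8)]
tablets [([501.0, 121.0, 26.0], 0.84)]
unit_drawer0_handle [([401.0, 195.0, 55.0], 0.56)]
drawer_floor [([574.0, 208.0, 20.0], 0.73)]
handle dx/dy [-4.50000e-02  4.09113e+02] y 130.0 260.0 x at 197 400.2834623460686
max z in drawer 312.6387616233538
```

View pics/w13.png

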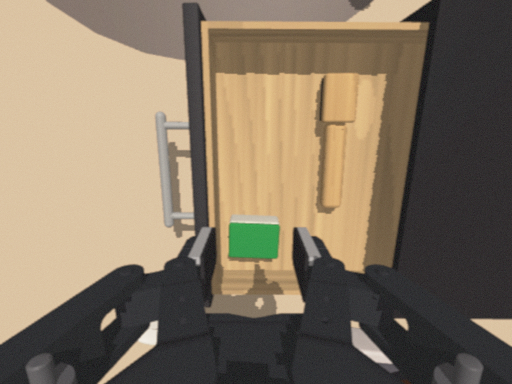

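Call:
drive_tool(rows=[[2, -20, 0, 0.01], [4, -35, 0, 0], [4, -35, 0, 0], [0.8, -9.5, 0, 0], [0, 0, 0, 0], [0, 0, 0, 0]], jaw=0.72)

```text
time: 48.28
tool_pos: [403.8, 197.2, 209.0]
tool_rot: [0.685, 0.728, 0.001, 0.001]
contact_force: [-0.3, -0.1, 0.4]
gripper_width: 23.6
```

Call:
drive_tool(rows=[[0, -3.5, 25, 0], [0, 0, 30, 0], [0, 0, 30, 0], [0, 0, 20, 0], [0, 0, 0, 0], [0, 0, 0, 0]])

```text
time: 49.02
tool_pos: [399.6, 196.8, 104.2]
tool_rot: [0.685, 0.728, 0.001, 0.0]
contact_force: [-0.1, 0.1, 0.2]
gripper_width: 24.0
```

```bash
python3 - <<'E'
from see import *
s=st()
p=grab('wrist','w14'); c=cloud(p); x,y,z=c[...,0],c[...,1],c[...,2]
m=(abs(z-54)<8)&(x>370)&(x<415)&(y>110)&(y<290)
w=c[m]; k=np.polyfit(w[:,1],w[:,0],1); print('handle dx/dy',k.round(3), 'x at 197',np.polyval(k,197))
E
```

```text
t 49.02 tcp [399.6 196.8 104.2] q [0.685 0.728 0.001 0.   ] F [-0.1  0.1  0.2] w 24.0 J [-0.74  0.59  0.31  2.19 -0.44  0.41 -0.01]
handle dx/dy [-4.50000e-02  4.08013e+02] x at 197 399.2438180462925
```

View pics/w14.png

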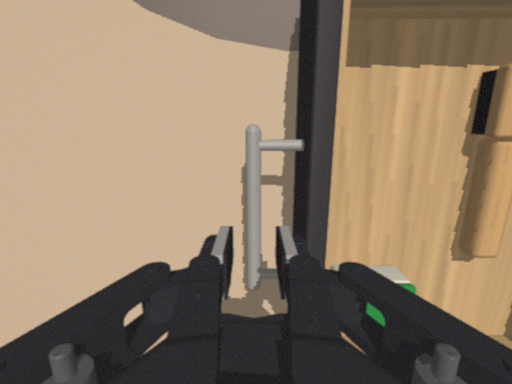

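Call:
drive_tool(rows=[[0, 0, 20, 0], [0, 0, 20, 0], [0, 0, 18, 0], [0, 0, 10, 0], [0, 0, 0, 0]])

```text
time: 49.7
tool_pos: [398.9, 197.0, 36.0]
tool_rot: [0.685, 0.728, 0.0, 0.0]
contact_force: [-0.3, -0.1, -0.1]
gripper_width: 24.3
```

Call:
drive_tool(rows=[[0, 0, 0, 0], [0, 0, 0, 0], [0, 0, 0, 0], [0, 0, 0, 0]], jaw=1, newtons=40)

```text
time: 50.2
tool_pos: [399.2, 197.1, 36.6]
tool_rot: [0.685, 0.728, 0.001, 0.0]
contact_force: [1.1, -0.2, 7.8]
gripper_width: 9.7
```

Call:
drive_tool(rows=[[0, 8, 0, 0], [0, 16, 0, 0], [0, 18, 0, 0], [0, 18, 0, 0], [0, 18, 0, 0], [0, 18, 0, 0], [0, 18, 0, 0], [0, 18, 0, 0], [0, 18, 0, 0], [0, 16, 0, 0], [0, 10, 0, 0], [0, 0, 0, 0]])

```text
time: 51.7
tool_pos: [575.8, 208.5, 36.6]
tool_rot: [0.685, 0.728, 0.002, 0.001]
contact_force: [1.1, 2.1, 5.7]
gripper_width: 9.2
```

Call:
drive_tool(rows=[[0, 10, 0, 0], [0, 6, 0, 0], [0, 4, 0, 0], [0, 3, 0, 0], [0, 0, 0, 0]])

```text
time: 52.32
tool_pos: [597.4, 209.9, 36.6]
tool_rot: [0.685, 0.729, 0.001, -0.0]
contact_force: [0.2, 1.1, 5.8]
gripper_width: 9.4
```

Still moving freely, so I'll keep pushing until it stops.

Call:
drive_tool(rows=[[0, 3, 0, 0], [0, 3, 0, 0], [0, 2, 0, 0], [0, 0, 0, 0]])

```text
time: 52.82
tool_pos: [603.7, 210.3, 36.6]
tool_rot: [0.685, 0.729, -0.0, -0.001]
contact_force: [-3.5, 1.2, 9.8]
gripper_width: 9.4
```

Call:
drive_tool(rows=[[0, 2, 0, 0], [0, 1, 0, 0], [0, 0, 0, 0]])

```text
time: 53.2
tool_pos: [603.7, 210.4, 36.6]
tool_rot: [0.685, 0.729, -0.002, -0.003]
contact_force: [-9.5, 0.6, 14.3]
gripper_width: 9.4
```

Call:
drive_tool(rows=[[0, -2.5, 0, 0], [0, 0, 0, 0]])

```text
time: 53.45
tool_pos: [603.8, 210.4, 36.6]
tool_rot: [0.685, 0.729, -0.0, -0.001]
contact_force: [-3.4, 2.5, 9.3]
gripper_width: 9.2
```

Call:
drive_tool(rows=[[0, 0, 0, 0], [0, 0, 0, 0], [0, 0, -15, 0], [0, 0, -30, 0], [0, 0, -40, 0], [0, 0, -50, 0], [0, 0, -50, 0], [0, -30, 0, 0], [0, -30, 0, 0], [0, -30, 0, 0], [0, -30, 0, 0], [0, 0, 0, 0]], jaw=0.72)

```text
time: 54.95
tool_pos: [483.9, 202.1, 221.6]
tool_rot: [0.685, 0.729, -0.0, -0.001]
contact_force: [0.8, -0.8, 0.5]
gripper_width: 23.7
```

```bash
python3 - <<'E'
from see import *
s=st()
p=grab('wrist','w15'); c=cloud(p); x,y,z=c[...,0],c[...,1],c[...,2]
m=(abs(z-54)<8)&(x>570)&(x<620)&(y>130)&(y<300)
w=c[m]; k=np.polyfit(w[:,1],w[:,0],1); print('handle x at 210',np.polyval(k,210))
for n in ['scene','side']:
    p=grab(n,n+'15')
    for nm in ['unit_drawer0_handle','knob_red','knob_yellow','brush','tablets']:
        print(n,nm,[(toW(p,d['position']).round(0).tolist(),round(d['confidence'],2)) for d in models.pinpoint(p,nm)][:3])
    knob(p,580.2,-276.5,93); knob(p,590,-87,93)
E
```

```text
t 54.95 tcp [483.9 202.1 221.6] q [ 0.685  0.729 -0.    -0.001] F [ 0.8 -0.8  0.5] w 23.7 J [-0.78  0.5   0.49  1.89 -0.31  0.83 -0.07]
handle x at 210 602.5183604096648
scene unit_drawer0_handle [([605.0, 206.0, 53.0], 0.56), ([569.0, -461.0, -4.0], 0.18)]
scene knob_red [([582.0, -282.0, 58.0], 0.82)]
scene knob_yellow [([589.0, -89.0, 54.0], 0.82), ([363.0, -27.0, -1.0], 0.18)]
scene brush [([614.0, 491.0, 6.0], 0.56)]
scene tablets [([267.0, -291.0, 0.0], 0.85), ([346.0, -179.0, -1.0], 0.72), ([430.0, -267.0, -3.0], 0.71)]
bar n 97 rect [ 581.1 -272.4] [28.1 59.9] yaw deg -19.0 white 4 [ 594.6 -279.1] z 91.1
bar n 115 rect [591.3 -83.4] [59.  27.1] yaw deg 2.3 white 6 [603.2 -84.9] z 91.7
 white line yaw 9.5
side unit_drawer0_handle [([606.0, 213.0, 55.0], 0.68)]
side knob_red [([579.0, -278.0, 53.0], 0.81)]
side knob_yellow [([590.0, -87.0, 54.0], 0.74)]
side brush [([732.0, -117.0, 58.0], 0.4)]
side tablets [([263.0, -298.0, 0.0], 0.97), ([428.0, -266.0, 0.0], 0.82), ([341.0, -182.0, -0.0], 0.71)]
bar n 125 rect [ 576.9 -276.3] [29.3 56.5] yaw deg -19.8 white 13 [ 583.  -275.8] z 93.9
 white line yaw -30.9
bar n 106 rect [586.9 -88.9] [60.8 30.4] yaw deg 4.0 white 4 [588.6 -84.6] z 92.8
```

View pics/scene15.png

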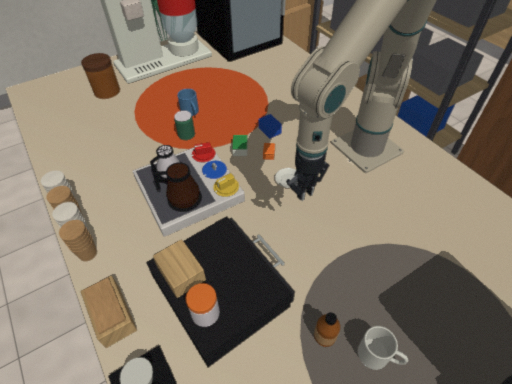

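View pics/side15.png

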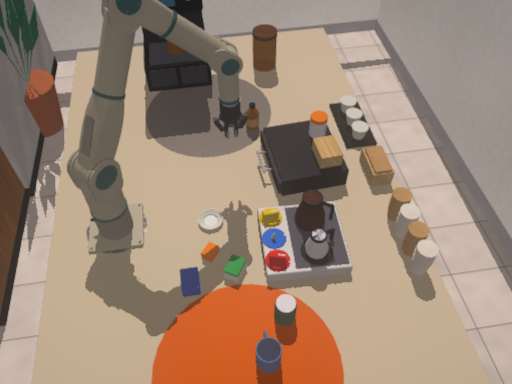

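```bash
python3 -c "
from h import *
st(); print(r.sign_off())"
```

```text
t 55.6 tcp [485.9 202.1 220.7] q [ 0.685  0.728 -0.    -0.   ] F [0.4 0.7 0.4] w 23.7 J [-0.78  0.51  0.49  1.88 -0.31  0.83 -0.07]
the job is handed in; nothing more can be done
None
```

The job is finished and handed in at about 55.6 s of the 208 s allowed; the hand-in reports no verdict.

- **Knobs:** The drawer held only the red and yellow knobs; no blue knob showed anywhere in it, so the blue shaft stays bare. I pushed each knob home with about 16–20 N. Wrist-camera checks put both tops at about 93.6 mm (93 expected when seated). The pointers lie within about 1° of the ticks: red −18.5° against −18.7°, yellow 3.3° against 3.2°.
- **Centring:** The wrist camera put both knobs about 1.3 mm from the measured shaft centres. That is within the 4 mm limit.
- **Brush and tablets:** I put the smaller green-lidded box and the brush in the drawer. A wrist view before closing showed both lying flat on the drawer floor.
- **Drawer:** I pushed it to a hard stop. The handle moved about 205 mm, to x ≈ 603.7 mm, and did not spring back when released.
- **Everything else:** The final scene and side pictures show the bystanders where they stood, with the arm clear.

**Readings that disagreed:** In the final scene picture the network put the red knob at (582, −282, 58). The side picture and the earlier, closer wrist view gave (579–580, −277), at seated height. I took the scene reading as an outlier, because the scene picture's depth points also put both knobs 3–4 mm off.

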